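# Blank check: hold an optical cell in the photometer's light path

### The arm

A 6-joint arm with a two-finger parallel gripper is mounted at the origin on a cart in front of the work surface, level with it; the furniture and walls round the work are solid. World frame = base frame: x ahead of the robot, y to its left, z up, the work surface at z = 0. Lengths are in m, angles in rad, forces in N, time in s.
With the tool pointing down it reaches from about 0.35 to 0.975 m from the base axis. Payload 4.9 kg.
Tool frame: the origin (TCP) lies where the fingers leave the gripper's body, on its centre line; the fingertips stand 73 mm ahead of it and the grasp point (between the pads) lies 54 mm ahead of it; z points along the fingers, y is the direction in which the jaws open and shut (so a half turn about z gives the same grasp; the last joint's range is limited). The gripper opens to 85 mm and grips with 20 to 120 N. Pads are 22 mm wide; open, the fingers measure 114 mm over their backs; the gripper's body (76 mm by 85 mm) begins 54 mm behind the grasp point. The pads swing forward as they close: fully open they stand 13 mm farther back than shut.
Start: joints at [-1.403, 0.053, 1.613, -0, 1.476, -0.119], TCP at [0.177, -0.599, 0.304] pointing down, gripper open.
Joint ranges: [-3.01, 3.01], [-1.01, 2.22], [0.06, 2.58], [-1.02, 4.17], [0.09, 2.62], [-3.14, 3.14]. Speed limits (rad/s): [2.57, 2.57, 3.14, 3.14, 3.14, 3.14].

### API

Orientations are given as a rotation vector (axis times angle).
In Python, from station import monitor, vision, workorder gives the robot as it stands.
- The arm moves only by the tool arm_command, never from a script. Its argument "rows" is text: rows parted by semicolons, each of 6 numbers parted by spaces: the shift along the world's x, y, z in mm, then the turn, a rotation vector about the world's x, y, z in degrees. In form: tx ty tz wx wy wz; .... A call has 1 to 12 rows; each row is the pose to reach, as a shift and turn from the pose measured when the call began; what a row does not reach only later rows make up. A row lasts 1/8 s, in which the tool goes at most 62.5 mm and 10.7 degrees, less where a joint would pass 70% of its speed; a pose out of reach is approached as far as the arm can. A call with a gripper value outside its range is refused whole. "jaw" is the opening, from 0 (shut) to 1 (fully open), set as the call begins (left out, the last holds). The fingers move at their own pace and stop on an object; "squeeze" is the grip in N (left out, the last holds). Time passes only in rows, so rows that repeat a pose let the fingers close. It gives the time, the measured TCP pose, the force and the opening at its end, in the units of the state.
- monitor.get_obs(): the state, without advancing time (a new reading comes with each control period).
- vision.get_image(name): name is "side" or "top" or "wrist"; returns a dict with "frame" (400x640x3 uint8, red, green, blue), "vfov" (degrees; the focal length in pixels is half the picture's height over the tangent of half this angle, whatever the lens; pixels are square), "cx", "cy" (the principal point, pixels), "R" (3x3) and "t" (3): a world point X has camera coordinates R X + t; the wrist camera has in their place "T_tool_cam" (4x4, takes a point from camera to tool coordinates, whose origin is the TCP and whose axes are the flange's). Camera axes: x right, y down, z forward; pixel columns grow to the right and rows downward; lengths in m; the calibration is good to about 2 mm. A picture is of the moment at which its call begins: read the wrist's pose just before it. There is no depth.
- workorder.finish_job(): hands the job in, once; it reports no verdict.
The state is a dict: "t": time; "q": joint angles; "dq": joint speeds; "effort": joint torques, N m; "tool_pos": TCP position; "tool_rot": TCP orientation; "contact_force": force on the tool from outside, world axes, zero at the start; "wrist_torque": the same for the moment, N m; "opening": finger opening in m.
Only numpy, scipy, OpenCV 4.12 (cv2) and the standard library are available. Lean on these libraries where they do the work, as an engineer would, in place of code of your own. Each camera call takes 0.05 s, during which the arm holds its last target. There are 200 camera calls.

### The job

Get the bench photometer ready and take the empty cell's blank reading: lift the blue-capped vial out of the light path and stand it in the empty place of the vial rack, and flip the lamp's shutter fully open, away from you. Then take the white-stoppered glass cell by its two frosted faces only (no finger on the clear windows or the stopper), and hold it upright, centred and square in the light path, clear windows facing lamp and detector, touching nothing of the photometer. Finish while still holding it there and leave the other vials and the other cell in their places.

Things in the scene. Friction and masses are not known exactly. Their poses are not given: they have to be found in the camera images.
- photometer: open-beam photometer, fixed: aluminium rail 60 mm wide (its x), 320 mm long (its y, -150 to +170 mm), top 18 mm above the bench, carrying lamp, shutter, vial seat and detector in a row along y. Origin: on the bench under the middle of the vial seat; z up. The beam runs along its y axis, 85 mm above the bench. Between the two snouts nothing but shutter flag and vial is higher than 54 mm
- beam (a point): the point of the light path over the middle of the vial seat, 85 mm above the bench; axes as the photometer's: y along the beam towards the lamp, z up
- lamp_face (a point): middle of the face of the lamp's snout (radius 14 mm), at the photometer's y = +62 mm, 85 mm above the bench; the lamp's dark ribbed barrel of 22 mm radius lies behind it, y = +75 to +157 mm
- detector_face (a point): middle of the face of the detector's snout (radius 14 mm), at the photometer's y = -48 mm, 85 mm above the bench; the light grey detector box, 44 mm wide, top 104 mm above the bench, lies behind it, y = -62 to -122 mm
- seat (a point): floor of the photometer's vial seat, 47 mm above the bench, on which the vial stands at the start: a black cup, inner diameter 29 mm, outer 40 mm, rim 5 mm above this floor (52 mm above the bench), fit for round vials only
- shutter (a joint): lamp's flip shutter: a black 32 mm disc on an upright arm, hinged 45 mm above the bench at the photometer's x = 0, y = +46 mm, axis along y. Value in rad: 0 = upright, disc before the lamp (closed); grows as the top tips to the photometer's +x (away from the robot) up to the stop at 1.15 = fully open. Starts at 0 to 0.2; friction keeps it where it is left; 0.5 N at the knob moves it
- shutter_knob (a point): middle of the yellow knob at the top of the shutter flag, 72 mm from the hinge: a rod 10 mm thick, 16 mm long along y; below it, down to the disc, the flag's arm is a strip 8 mm wide (x) and 3 mm thick (y)
- vial: loose round vial with blue cap and tan content, 65 mm tall, glass 25 mm in diameter up to 51 mm, cap 21.6 mm in diameter above; about 22 g. Origin at the centre of its underside, z up along it. Stands in the photometer's vial seat at the start
- vial_rack: fixed grey-blue block 46 x 116 x 30 mm (x, y, z) with three round places in a row along its y, at y = -38, 0 and +38 mm, each 28 mm in diameter and 22 mm deep. Origin at the centre of its underside; the place at y = +38 mm is empty
- vial_place (a point): centre of the floor of the rack's empty place, 8 mm above the bench (22 mm below the block's top)
- vial_black: bystander vial with black cap, 65 mm tall, in the rack's middle place
- vial_white: bystander vial with white cap, 59 mm tall, in the rack's end place at y = -38 mm
- cell_rack: fixed dark grey block 50 x 112 x 24 mm (x, y, z) with two rectangular pockets, 25 x 35 mm and 16 mm deep, at its y = -28 and +28 mm; the cells stand in them with their x and y along the block's. Origin at the centre of its underside
- cell: the glass cell with the white stopper, loose, empty, about 54 g. Origin: centre of its underside, z up. 22 mm across its frosted faces (along x), 32 mm long along y (the light path), glass 56 mm high, stopper to 62 mm. Stands in either pocket of the cell rack, underside 8 mm above the bench, so 40 mm of glass stand free above the block
- cell_window (a point): the point of the cell that belongs in the light path: on its middle axis, 22 mm above its underside; axes as the cell's: y is the direction in which light goes through the clear windows
- cell_frosted_a: frosted face of the cell at its x = -11 mm (whitish, 32 mm wide, 56 mm high); origin as the cell's
- cell_frosted_b: frosted face of the cell at its x = +11 mm (whitish, 32 mm wide, 56 mm high); origin as the cell's
- cell_clear: the two clear windows of the cell, facing its +y and -y, 17 mm wide; not to be touched by the fingers; origin as the cell's
- cell_stopper: the cell's white stopper, 17 x 28 mm, 56 to 62 mm above the underside; not to be touched by the fingers; origin as the cell's
- cell_blue: bystander cell of the same shape with a blue stopper, in the other pocket of the cell rack
There are look-alikes about, which are no part of the job. Leave any orange look-alike of the cell alone.

How it is judged:
By the outcome, as a careful person would: the job done as asked, in the order asked, and still so for the second after the job is handed in, while the arm keeps its last pose, push and grip.
It also fails if it takes over 69 s, if anything falls off the work surface, if the arm or the gripper's body presses on something with over 40 N, if the wrist force passes 120 N, or if a joint passes its speed limit or range.

## Working session

There is one attempt and no reset: what is moved stays moved. The work goes in short steps, Python scripts to look and compute and a tool call to move; the robot and the scene stay as the last step left them, time stands still between calls to the robot, and variables do not carry over. Pictures are saved under pics/ and viewed, about 8 in all and at most 12, crops included, and the job is handed in when it is done.

Besides the shell and the picture viewer there is one more tool, called after "Emit:" as name(argument=value, ...) on one line, values as JSON. arm_command: Moves the arm, as the interface text tells. Its arguments: {"type":"object","properties":{"rows":{"type":"string"},"jaw":{"type":"number"},"squeeze":{"type":"number"}},"required":["rows"]}

```bash
mkdir -p pics; ls; cat > h.py <<'E'
import numpy as np, cv2
from scipy.spatial.transform import Rotation as Ro
from station import monitor, vision, workorder
def cam(name):
    o=monitor.get_obs(); d=vision.get_image(name); im=np.array(d["frame"])
    f=200/np.tan(np.radians(d["vfov"])/2)
    if "R" in d: R=np.array(d["R"]); t=np.array(d["t"])
    else:
        T=np.array(d["T_tool_cam"]); W=np.eye(4); W[:3,:3]=Ro.from_rotvec(o["tool_rot"]).as_matrix(); W[:3,3]=o["tool_pos"]
        M=np.linalg.inv(W@T); R=M[:3,:3]; t=M[:3,3]
    return dict(im=im,f=f,cx=d["cx"],cy=d["cy"],R=R,t=t,o=o)
def proj(c,X):
    p=c["R"]@np.asarray(X,float)+c["t"]; return np.array([c["f"]*p[0]/p[2]+c["cx"],c["f"]*p[1]/p[2]+c["cy"]])
def ray(c,u,v):
    d=c["R"].T@np.array([(u-c["cx"])/c["f"],(v-c["cy"])/c["f"],1]); return -c["R"].T@c["t"],d/np.linalg.norm(d)
def onz(c,u,v,z):
    o,d=ray(c,u,v); return o+d*(z-o[2])/d[2]
def tri(rs):
    A=0;b=0
    for o,d in rs:
        P=np.eye(3)-np.outer(d,d); A=A+P; b=b+P@o
    X=np.linalg.solve(A,b); return X,[np.linalg.norm((np.eye(3)-np.outer(d,d))@(X-o)) for o,d in rs]
def save(c,n): cv2.imwrite("pics/"+n,c["im"][:,:,::-1])
E
python3 - <<'E'
from h import *
for n in("top","side","wrist"):
    c=cam(n); save(c,n+"0.png"); np.save("pics/"+n+"0.npy",c,allow_pickle=True)
    print(n,c["f"],c["cx"],c["cy"],(-c["R"].T@c["t"]).round(3),c["R"][2].round(3))
print(c["o"])
E
```

```text
pics
top 382.6801968803992 322.8780406982715 196.0892564597086 [0.433 0.039 0.965] [ 0.098 -0.015 -0.995]
side 376.6219832076145 321.63293811156035 206.65175367409446 [ 0.363 -0.654  0.697] [ 0.155  0.749 -0.645]
wrist 296.8103086818797 318.92583418316184 199.43526945734462 [ 0.244 -0.579  0.373] [-0.271 -0.078 -0.96 ]
{'t': 0.1, 'q': array([-1.40299528e+00,  5.32888934e-02,  1.61415461e+00, -9.55971085e-06,
        1.47601584e+00, -1.18995673e-01]), 'dq': array([ 0.0009494 , -0.00123103, -0.00309776, -0.00146636,  0.00021734,
        0.00181543]), 'effort': array([ 1.20658031e-03, -3.94902921e+01, -3.71361673e+01,  8.04047772e-06,
        3.95169365e-03, -4.49826842e-06]), 'tool_pos': array([ 0.17672911, -0.59904199,  0.30278829]), 'tool_rot': array([-3.10750058e+00, -4.48691649e-01,  8.64382601e-05]), 'contact_force': array([ 2.46645086e-02, -2.44650913e-04,  5.20379035e-01]), 'wrist_torque': array([0.03989649, 0.03240213, 0.00393191]), 'opening': 0.08561792960278623}
```

View pics/top0.png

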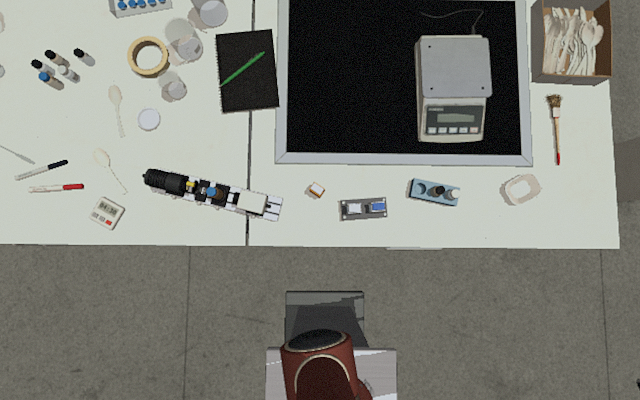

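View pics/side0.png

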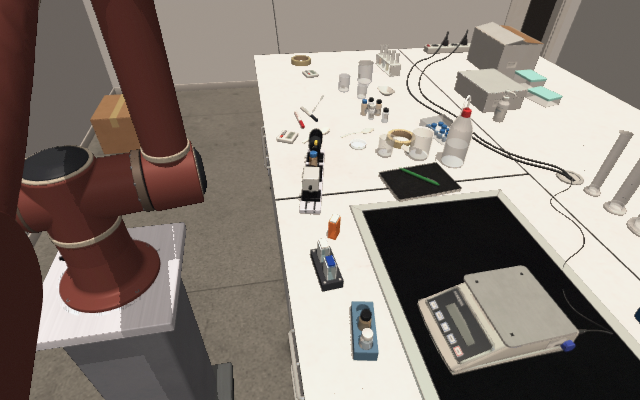

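```bash
python3 - <<'E'
from h import *
c=np.load("pics/top0.npy",allow_pickle=True).item(); im=c["im"]
a=cv2.resize(im[160:226,135:295],None,fx=5,fy=4.5*10/9,interpolation=cv2.INTER_CUBIC)
b=cv2.resize(im[170:226,310:470],None,fx=5,fy=5,interpolation=cv2.INTER_CUBIC)
cv2.imwrite("pics/crop.png",np.vstack([a,b])[:600,:,::-1])
hsv=cv2.cvtColor(im,cv2.COLOR_RGB2HSV)
def blobs(name,c,lo,hi,box,z,amin=8):
    h=cv2.cvtColor(c["im"],cv2.COLOR_RGB2HSV); m=cv2.inRange(h,lo,hi); k=np.zeros_like(m); k[box[1]:box[3],box[0]:box[2]]=1; m*=k
    n,l,s,ce=cv2.connectedComponentsWithStats(m)
    for i in range(1,n):
        if s[i,4]>=amin:
            r=cv2.minAreaRect(np.argwhere(l==i)[:,::-1].astype(np.float32))
            print(name,s[i].tolist(),ce[i].round(1),onz(c,*ce[i],z).round(4),"rect",np.round(r[0],1),np.round(r[1],1),round(r[2],1))
s=np.load("pics/side0.npy",allow_pickle=True).item()
for n,cc,B in(("top",c,(140,160,470,225)),("side",s,(290,120,380,365))):
    blobs(n+" blue",cc,(100,130,60),(125,255,255),B,.07)
    blobs(n+" yellow",cc,(22,120,120),(35,255,255),B,.117,3)
    blobs(n+" white",cc,(0,0,225),(180,25,255),B,.07)
    blobs(n+" rackblue",cc,(95,50,50),(110,160,220),B,.03,60)
E
```

```text
top blue [206, 187, 10, 9, 73] [210.8 191.1] [0.5294 0.288  0.07  ] rect [210.5 191. ] [8. 9.] 90.0
top blue [372, 203, 12, 7, 67] [377.9 205.9] [ 0.4986 -0.104   0.07  ] rect [377.9 205.9] [ 5.8 11. ] 80.5
top yellow [186, 181, 9, 6, 32] [189.7 183.6] [0.5405 0.3221 0.117 ] rect [189.8 183.7] [7.6 4.1] 18.4
top rackblue [409, 178, 49, 28, 420] [431.2 191.5] [ 0.5386 -0.2425  0.03  ] rect [434.  191.8] [48.2 18.6] 12.2
top rackblue [206, 186, 11, 11, 64] [210.6 191.1] [0.5336 0.2996 0.03  ] rect [210.8 191.3] [9.9 9.2] 45.0
top rackblue [373, 203, 12, 7, 61] [378.3 206. ] [ 0.5015 -0.1115  0.03  ] rect [378.5 206. ] [ 6. 11.] 90.0
side blue [310, 150, 8, 7, 41] [313.  153.4] [0.5356 0.3312 0.07  ] rect [313.5 153. ] [7. 6.] 0.0
side blue [326, 255, 9, 12, 75] [329.9 260.5] [ 0.4982 -0.1094  0.07  ] rect [329.9 260.5] [10.4  7.5] 78.7
side yellow [314, 140, 4, 4, 10] [315.6 141.3] [0.5417 0.323  0.117 ] rect [315.7 141.6] [2.2 3.8] 18.4
side white [290, 120, 90, 77, 5079] [338.3 154.8] [0.6115 0.3113 0.07  ] rect [334.5 158. ] [76. 89.] 90.0
side white [303, 167, 16, 12, 167] [310.8 172.9] [0.5116 0.2289 0.07  ] rect [310.5 172.5] [11. 15.] 90.0
side white [290, 190, 90, 175, 10459] [329.3 280.3] [ 0.4857 -0.1632  0.07  ] rect [334.5 277. ] [174.  89.] 90.0
side white [307, 202, 7, 8, 45] [309.7 205.7] [0.4846 0.0837 0.07  ] rect [310.  205.5] [7. 6.] 90.0
side white [362, 328, 11, 10, 83] [367.1 332.6] [ 0.5302 -0.2949  0.07  ] rect [367.  332.5] [ 9. 10.] 90.0
side rackblue [352, 302, 26, 58, 834] [363.  331.9] [ 0.5334 -0.2692  0.03  ] rect [364.3 330.5] [58.2 23.9] 87.0
```

View pics/crop.png

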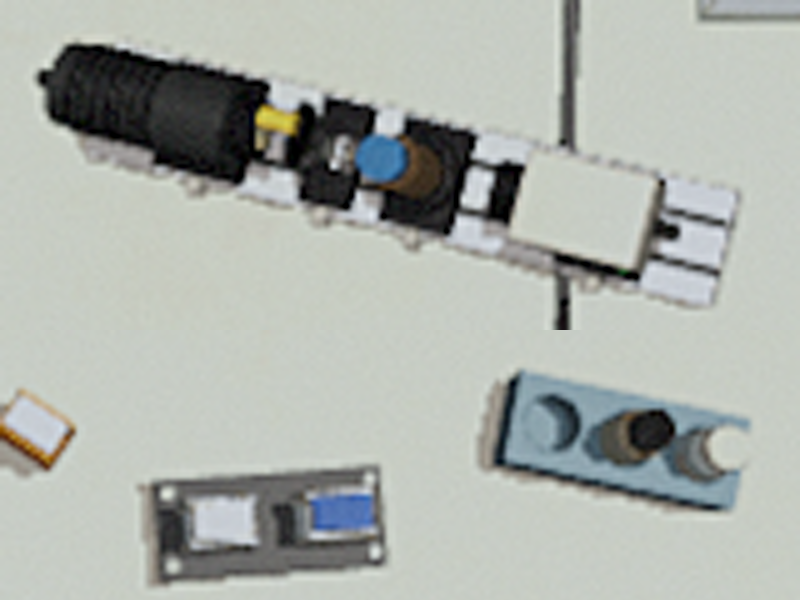

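Emit:
arm_command(rows="40 40 10 0 0 5;80 80 20 0 0 10;120 125 30 0 0 15;160 170 30 0 0 20;200 215 30 0 0 25;240 260 30 0 0 30;270 310 30 0 0 35;290 360 30 0 0 40;300 410 30 0 0 45;310 460 30 0 0 50;320 510 30 0 0 55;330 560 30 0 0 60")

```text
t: 1.65
tool_pos: [0.5067, -0.0374, 0.3327]
tool_rot: [-2.464, -1.946, 0.001]
contact_force: [0.7, 0.1, -1.0]
opening: 0.085
```

Emit:
arm_command(rows="5 50 0 0 0 0;10 100 0 0 0 0;15 150 0 0 0 0;20 200 0 0 0 0;20 240 0 0 0 0;20 260 0 0 0 0;20 260 0 0 0 0;20 260 0 0 0 0")

```text
t: 2.65
tool_pos: [0.5268, 0.2215, 0.3326]
tool_rot: [-2.466, -1.945, 0.002]
contact_force: [-0.4, -0.5, -0.2]
opening: 0.0854
```

```bash
python3 - <<'E'
from h import *
c=cam("wrist"); save(c,"w1.png"); np.save("pics/w1.npy",c,allow_pickle=True)
o=c["o"]; print(o["t"],o["q"].round(2),o["tool_pos"],Ro.from_rotvec(o["tool_rot"]).as_matrix().round(3).tolist())
E
```

```text
2.65 [ 0.27 -0.09  1.71  0.    1.53  0.5 ] [0.5267851  0.22150211 0.33256047] [[0.233, 0.972, -0.002], [0.972, -0.233, -0.0], [-0.001, -0.002, -1.0]]
```

View pics/w1.png

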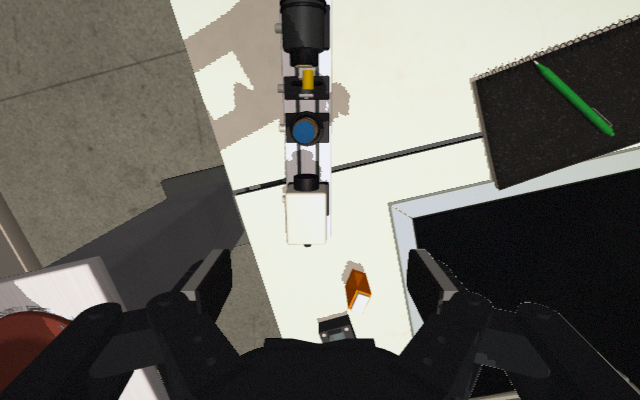

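```bash
cat >> h.py <<'E'
def blob(c,lo,hi,box):
    h=cv2.cvtColor(c["im"],cv2.COLOR_RGB2HSV); m=cv2.inRange(h,lo,hi); k=np.zeros_like(m); k[box[1]:box[3],box[0]:box[2]]=1; m*=k
    n,l,s,ce=cv2.connectedComponentsWithStats(m); i=1+np.argmax(s[1:,4])
    P=np.argwhere(l==i)[:,::-1].astype(np.float32)
    return ce[i],cv2.minAreaRect(P),s[i],P
E
python3 - <<'E'
from h import *
w=np.load("pics/w1.npy",allow_pickle=True).item();t=np.load("pics/top0.npy",allow_pickle=True).item();s=np.load("pics/side0.npy",allow_pickle=True).item()
bl=((100,100,50),(125,255,255)); ye=((20,110,100),(35,255,255))
cw=blob(w,*bl,(270,100,340,160)); ct=blob(t,*bl,(195,180,225,205)); cs=blob(s,*bl,(300,140,330,165))
print("cap px",cw[0],cw[1],ct[0]); 
print("cap z.112 w",onz(w,*cw[0],.112),"t",onz(t,*ct[0],.11),"s",onz(s,*cs[0],.106)," tri",tri([ray(w,*cw[0]),ray(t,*ct[0])]))
kw=blob(w,*ye,(280,50,340,110)); kt=blob(t,*ye,(175,170,205,200)); ks=blob(s,*ye,(305,130,330,150))
print("knob",kw[0],kw[2],onz(w,*kw[0],.119),onz(t,*kt[0],.12),tri([ray(w,*kw[0]),ray(t,*kt[0])]))
bw=blob(w,(0,0,200),(180,60,255),(280,175,334,250)); print("box",bw[0],bw[1],bw[2])
# box lines per row: left/right edges of the box top at mid rows
g=w["im"].astype(int)
for r in (195,205,215,225,235,265): print(r,[tuple(g[r,x]) for x in ()])
P=cv2.boxPoints(bw[1]); Q=np.array([onz(w,u,v,.104) for u,v in P]); print(Q.round(4),Q.mean(0))
for i in range(4): d=Q[(i+1)%4]-Q[i]; print(np.linalg.norm(d).round(4),np.degrees(np.arctan2(d[1],d[0])).round(2))
print(cv2.minAreaRect(np.float32([[0,0],[1,0]])) and "")
im=cv2.resize(w["im"][40:260,250:360],None,fx=2.7,fy=2.7,interpolation=cv2.INTER_CUBIC); cv2.imwrite("pics/w1c.png",im[:,:,::-1])
E
```

```text
cap px [303.31202046 131.78772379] ((303.5, 132.0), (22.0, 21.0), 90.0) [210.71428571 191.18181818]
cap z.112 w [0.52297434 0.27733454 0.112     ] t [0.52491945 0.27697431 0.11      ] s [0.52626573 0.27552417 0.106     ]  tri (array([0.52384138, 0.27687787, 0.11203523]), [np.float64(0.0009780517135492392), np.float64(0.000978051713549273)])
knob [307.50961538  79.5       ] [302  70  12  20 208] [0.5383034  0.32087589 0.119     ] [0.54052378 0.32132566 0.12      ] (array([0.53907485, 0.31971008, 0.1261305 ]), [np.float64(0.000792625339778499), np.float64(0.000792625339778494)])
box [307.29549902 219.45172864] ((306.5, 212.0), (74.0, 53.0), 90.0) [ 280  175   54   75 3066]
195 []
205 []
215 []
225 []
235 []
265 []
[[0.4885 0.2406 0.104 ]
 [0.5413 0.228  0.104 ]
 [0.5231 0.147  0.104 ]
 [0.4662 0.1605 0.104 ]] [0.50480858 0.19402518 0.104     ]
0.0543 -13.43
0.0831 -102.68
0.0585 166.6
0.0831 74.44
```

View pics/w1c.png

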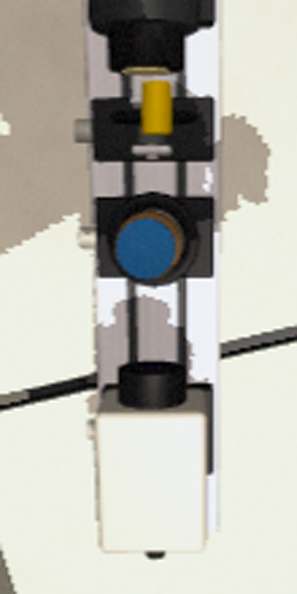

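```bash
python3 - <<'E'
from h import *
w=np.load("pics/w1.npy",allow_pickle=True).item();t=np.load("pics/top0.npy",allow_pickle=True).item()
print("cam",-w["R"].T@w["t"])
cr=lambda u,v:(250+u/2.7,40+v/2.7)
L={}
for n,u,v,z in (("boxTL",97,412,.104),("boxTR",210,412,.104),("boxBL",102,550,.104),("boxBR",204,552,.104),("lampsn L",107,50,.085),("lampsn R",183,50,.085),("detsn L",118,375,.085),("detsn R",187,375,.085),("lampface bot",145,70,.085),("detface top",152,362,.099),("barrel L",88,10,.085),("barrel R",215,10,.085),("seatblk TL",96,197,.047),("TR",214,197,.047),("BL",96,277,.047),("BR",213,277,.047),("cup L",127,245,.052),("cup R",198,245,.052),("rail R1",219,100,.018),("rail R2",219,530,.018)):
    L[n]=onz(w,*cr(u,v),z); print(n,L[n].round(4))
m=lambda a,b:(L[a]+L[b])/2
pts=dict(box=(L["boxTL"]+L["boxTR"]+L["boxBL"]+L["boxBR"])/4,lamp=m("lampsn L","lampsn R"),det=m("detsn L","detsn R"),seat=(L["seatblk TL"]+L["TR"]+L["BL"]+L["BR"])/4,cup=m("cup L","cup R"),bar=m("barrel L","barrel R"))
for k,p in pts.items(): print(k,p.round(4))
P=np.array([p[:2] for k,p in pts.items() if k!="cup"]); c=P.mean(0); d=np.linalg.svd(P-c)[2][0]; print("yaw",np.degrees(np.arctan2(d[1],d[0])), (P-c)@np.array([-d[1],d[0]]))
# top view: rail end corners z=.018 crop scale 5 (135,160); box
cr=lambda u,v:(135+u/5,160+v/5)
for n,u,v,z in (("railE1",740,190,.018),("railE2",715,307,.018),("boxTL",530,150,.104),("boxTR",660,172,.104),("boxBL",510,228,.104),("boxBR",640,272,.104)): print(n,onz(t,*cr(u,v),z).round(4))
E
```

```text
cam [0.54216992 0.29120953 0.40264719]
boxTL [0.4895 0.2212 0.104 ]
boxTR [0.532  0.2111 0.104 ]
boxBL [0.4763 0.1647 0.104 ]
boxBR [0.5164 0.1542 0.104 ]
lampsn L [0.5255 0.3471 0.085 ]
lampsn R [0.5523 0.3407 0.085 ]
detsn L [0.4985 0.2297 0.085 ]
detsn R [0.5257 0.2232 0.085 ]
lampface bot [0.5372 0.3374 0.085 ]
detface top [0.5145 0.2343 0.099 ]
barrel L [0.5222 0.3613 0.085 ]
barrel R [0.5665 0.3507 0.085 ]
seatblk TL [0.504  0.2995 0.047 ]
TR [0.5529 0.2878 0.047 ]
BL [0.4952 0.267  0.047 ]
BR [0.545  0.2551 0.047 ]
cup L [0.5123 0.2773 0.052 ]
cup R [0.5418 0.2702 0.052 ]
rail R1 [0.5653 0.3275 0.018 ]
rail R2 [0.5193 0.1251 0.018 ]
box [0.5035 0.1878 0.104 ]
lamp [0.5389 0.3439 0.085 ]
det [0.5121 0.2265 0.085 ]
seat [0.5243 0.2774 0.047 ]
cup [0.527  0.2738 0.052 ]
bar [0.5444 0.356  0.085 ]
yaw 76.6755175161507 [-0.00032102  0.00126226  0.00022075  0.00011807 -0.00128007]
railE1 [0.5198 0.1235 0.018 ]
railE2 [0.4617 0.1347 0.018 ]
boxTL [0.529  0.2108 0.104 ]
boxTR [0.5196 0.152  0.104 ]
boxBL [0.4936 0.2187 0.104 ]
boxBR [0.4744 0.1599 0.104 ]
```

Emit:
arm_command(rows="-2 28 -10 0 0 0.3;-3 55 -20 0 0 0.3;-3 55 -60 0 0 0.3;-3 55 -100 0 0 0.3;-3 55 -140 0 0 0.3;-3 55 -165 0 0 0.3;-3 55 -180 0 0 0.3;-3 55 -185 0 0 0.3;-3 55 -185 0 0 0.3", squeeze=25)

```text
t: 3.82
tool_pos: [0.5244, 0.2762, 0.1485]
tool_rot: [-2.462, -1.951, 0.0]
contact_force: [0.5, -0.7, -0.4]
opening: 0.0857
```

Emit:
arm_command(rows="0 0 0 0 0 0;0 0 0 0 0 0;0 0 0 0 0 0;0 0 0 0 0 0;0 0 0 0 0 0;0 0 0 0 0 0;0 0 0 0 0 0;0 0 0 0 0 0", jaw=0)

```text
t: 4.82
tool_pos: [0.5246, 0.2764, 0.1489]
tool_rot: [-2.462, -1.951, -0.001]
contact_force: [-2.3, -0.1, 5.3]
opening: 0.0239
```

Emit:
arm_command(rows="0 0 5 0 0 0;0 0 15 0 0 0;0 0 30 0 0 0;0 0 60 0 0 0;0 0 90 0 0 0;0 0 110 0 0 0;0 0 110 0 0 0")

```text
t: 5.7
tool_pos: [0.5255, 0.2767, 0.2615]
tool_rot: [2.462, 1.95, 0.007]
contact_force: [0.1, 0.1, -1.2]
opening: 0.0238
```

```bash
python3 - <<'E'
from h import *
w=cam("wrist");s=cam("side");t=cam("top")
print(w["o"]["tool_pos"],w["o"]["contact_force"],w["o"]["opening"])
np.save("pics/w2.npy",w,allow_pickle=True);np.save("pics/t2.npy",t,allow_pickle=True);np.save("pics/s2.npy",s,allow_pickle=True)
a=cv2.resize(w["im"],(400,250)); b=cv2.resize(s["im"][80:205,220:420],(400,250),interpolation=cv2.INTER_CUBIC); d=cv2.resize(t["im"][165:225,400:470],None,fx=5,fy=5,interpolation=cv2.INTER_CUBIC); e=cv2.resize(t["im"][165:225,330:400],None,fx=5,fy=5,interpolation=cv2.INTER_CUBIC)
cv2.imwrite("pics/m2.png",np.vstack([np.hstack([a,b]),np.pad(np.hstack([e,d]),((0,0),(0,100),(0,0)))])[:,:,::-1])
E
```

```text
[0.5254745  0.27669241 0.26153908] [ 0.07447096  0.13234895 -1.1773033 ] 0.023844864048091607
```

View pics/m2.png

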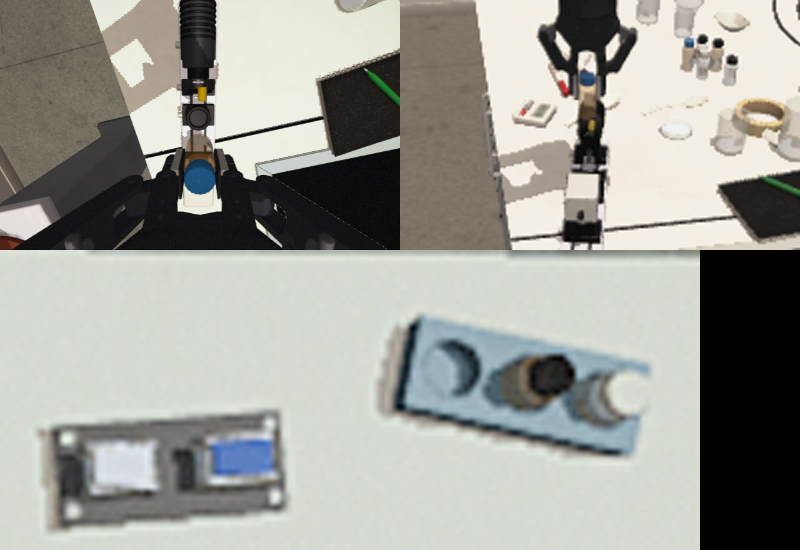

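```bash
python3 - <<'E'
from h import *
t=np.load("pics/t2.npy",allow_pickle=True).item()
f=lambda u,v:(400+(u-350)/5,165+(v-250)/5)
C=np.array([onz(t,*f(u,v),.03) for u,v in((427,316),(651,366),(633,455),(405,410))]); print(C.round(4),C.mean(0))
for i in range(4): d=C[(i+1)%4]-C[i]; print(np.linalg.norm(d).round(4),np.degrees(np.arctan2(d[1],d[0])).round(1))
print("hole",onz(t,*f(450,369),.03)); y=np.radians(-12.6); print(C.mean(0)[:2]+.038*np.array([-np.sin(y),np.cos(y)]))
g=lambda u,v:(330+u/5,165+(v-250)/5)
C=np.array([onz(t,*g(u,v),.024) for u,v in((53,428),(278,410),(286,508),(62,527))]); print("cellrack",C.round(4),C.mean(0))
for i in range(4): d=C[(i+1)%4]-C[i]; print(np.linalg.norm(d).round(4),np.degrees(np.arctan2(d[1],d[0])).round(1))
E
```

```text
[[ 0.5713 -0.2038  0.03  ]
 [ 0.5476 -0.3147  0.03  ]
 [ 0.5034 -0.3046  0.03  ]
 [ 0.5245 -0.1922  0.03  ]] [ 0.53669298 -0.25385278  0.03      ]
0.1134 -102.1
0.0454 167.2
0.1144 79.4
0.0483 -13.9
hole [ 0.54502939 -0.21482644  0.03      ]
[ 0.54498242 -0.21676795]
cellrack [[ 0.5143 -0.0191  0.024 ]
 [ 0.5244 -0.1306  0.024 ]
 [ 0.4759 -0.1342  0.024 ]
 [ 0.4655 -0.0238  0.024 ]] [ 0.49500784 -0.07693145  0.024     ]
0.1119 -84.8
0.0486 -175.7
0.1109 95.4
0.049 5.4
```

Emit:
arm_command(rows="0 -40 0 0 0 0;1 -90 0 0 0 0;2 -145 0 0 0 0;3 -200 0 0 0 0;3 -255 0 0 0 0;4 -310 0 0 0 0;5 -365 0 0 0 0;6 -420 0 0 0 1;6 -475 0 0 0 1;6 -525 0 0 0 1;6 -555 0 0 0 1;6 -566 0 0 0 1")

```text
t: 7.35
tool_pos: [0.5292, -0.291, 0.2554]
tool_rot: [-2.444, -1.967, 0.004]
contact_force: [0.2, 1.5, -0.4]
opening: 0.0242
```

Emit:
arm_command(rows="0 0 0 0 0 0;0 0 0 0 0 0")

```text
t: 7.6
tool_pos: [0.5291, -0.2898, 0.2546]
tool_rot: [-2.442, -1.967, 0.004]
contact_force: [-0.3, 0.2, -0.2]
opening: 0.0239
```

```bash
python3 - <<'E'
from h import *
w=cam("wrist"); np.save("pics/w3.npy",w,allow_pickle=True)
print(w["o"]["tool_pos"],w["o"]["opening"],Ro.from_rotvec(w["o"]["tool_rot"]).as_matrix().round(3).tolist(), -w["R"].T@w["t"])
h=proj(w,[.545,-.216,.03]); print(h); save(w,"w3.png")
E
```

```text
[ 0.52907765 -0.28980365  0.2545984 ] 0.023866700753788755 [[0.213, 0.977, -0.006], [0.977, -0.213, 0.003], [0.002, -0.006, -1.0]] [ 0.5433097  -0.21998708  0.32484362]
[321.81152232 108.27559174]
```

View pics/w3.png

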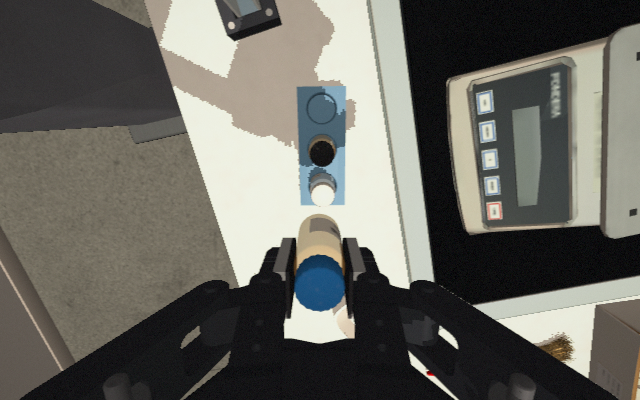

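```bash
python3 - <<'E'
from h import *
w=np.load("pics/w3.npy",allow_pickle=True).item()
b=blob(w,(95,100,40),(125,255,255),(280,240,365,330)); print("cap blob",b[2],b[1])
hv=cv2.cvtColor(w["im"],cv2.COLOR_RGB2HSV)
for r in (218,225,235,245): print(r,[ (x,tuple(int(a) for a in hv[r,x])) for x in (290,294,298,302,338,340,342,344,346)])
print([(y,tuple(int(a) for a in hv[y,319])) for y in range(208,222,2)])
R=Ro.from_rotvec(w["o"]["tool_rot"]).as_matrix(); p=w["o"]["tool_pos"]; a=np.linspace(0,6.28,73)
dz=p[2]-.1489
for nm,z,r in(("cap top",.112+dz,.0108),("cap bot",.098+dz,.0108),("glass bot",.047+dz,.0125),("glass top",.098+dz,.0125)):
    s=(p[2]-z)
    ax=p+R[:,2]*s
    q=np.array([proj(w,ax+R@[r*np.cos(t),r*np.sin(t),0]) for t in a]); print(nm,q.min(0).round(1),q.max(0).round(1))
# hole: dark rim / ellipse
g=cv2.cvtColor(w["im"],cv2.COLOR_RGB2GRAY)[84:135,296:350]; cv2.imwrite("pics/hole.png",cv2.resize(np.hstack([w["im"][84:214,290:356],w["im"][205:335,287:353]]),None,fx=4.5,fy=4.5,interpolation=cv2.INTER_CUBIC)[:,:,::-1])
E
```

```text
cap blob [ 294  255   52   56 2264] ((319.5, 282.5), (55.0, 51.0), 90.0)
218 [(290, (30, 14, 240)), (294, (34, 16, 241)), (298, (34, 15, 241)), (302, (30, 14, 240)), (338, (32, 14, 240)), (340, (35, 14, 241)), (342, (34, 15, 241)), (344, (34, 15, 241)), (346, (34, 15, 241))]
225 [(290, (30, 14, 239)), (294, (32, 15, 240)), (298, (34, 15, 241)), (302, (20, 64, 174)), (338, (30, 20, 230)), (340, (32, 14, 240)), (342, (35, 14, 241)), (344, (36, 15, 241)), (346, (35, 14, 241))]
235 [(290, (32, 14, 239)), (294, (34, 15, 240)), (298, (25, 41, 201)), (302, (21, 64, 176)), (338, (14, 33, 84)), (340, (24, 27, 149)), (342, (35, 14, 241)), (344, (32, 14, 240)), (346, (34, 15, 239))]
245 [(290, (15, 25, 61)), (294, (78, 58, 22)), (298, (21, 65, 176)), (302, (20, 66, 179)), (338, (19, 67, 179)), (340, (18, 94, 120)), (342, (30, 26, 49)), (344, (105, 34, 15)), (346, (131, 107, 19))]
[(208, (32, 16, 240)), (210, (30, 15, 239)), (212, (32, 14, 239)), (214, (21, 64, 175)), (216, (20, 66, 175)), (218, (18, 46, 122)), (220, (14, 43, 125))]
cap top [296.1 268.9] [348.4 314.4]
cap bot [298.4 253.1] [345.5 294.9]
glass bot [301.1 212.6] [341.2 249.9]
glass top [294.7 249.6] [349.2 298. ]
```

View pics/hole.png

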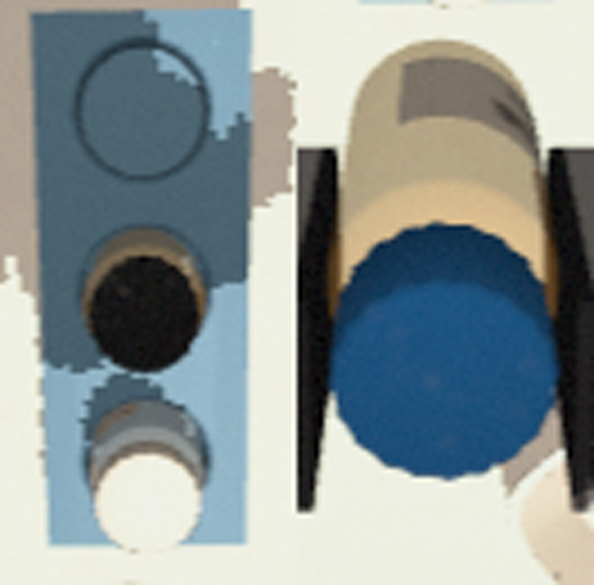

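Emit:
arm_command(rows="8 35 0 -0.2 -0.3 0;17 74 0 -0.2 -0.3 0;17 74 -30 -0.2 -0.3 0;17 74 -60 -0.2 -0.3 0;17 74 -90 -0.2 -0.3 0;17 74 -105 -0.2 -0.3 0;17 74 -110 -0.2 -0.3 0;17 74 -110 -0.2 -0.3 0;17 74 -110 -0.2 -0.3 0")

```text
t: 8.78
tool_pos: [0.5469, -0.2161, 0.1464]
tool_rot: [2.444, 1.97, 0.0]
contact_force: [-0.1, -0.3, -0.4]
opening: 0.0239
```

```bash
python3 - <<'E'
from h import *
o=monitor.get_obs()
print(o["tool_pos"],o["opening"],Ro.from_rotvec(o["tool_rot"]).as_matrix().round(4).tolist(),o["contact_force"])
E
```

```text
[ 0.54694025 -0.21614721  0.14640687] 0.02386178629203567 [[0.2124, 0.9772, 0.0019], [0.9772, -0.2124, -0.002], [-0.0016, 0.0023, -1.0]] [-0.12659058 -0.31953016 -0.35803091]
```

Emit:
arm_command(rows="-1 0 -6 0 0 0;-1 0 -11 0 0 0;-1 0 -16 0 0 0;-1 0 -20 0 0 0;-1 0 -24 0 0 0;-1 0 -24 0 0 0")

```text
t: 9.52
tool_pos: [0.5457, -0.216, 0.1219]
tool_rot: [2.445, 1.97, -0.0]
contact_force: [-0.4, -0.2, -0.0]
opening: 0.0241
```

Emit:
arm_command(rows="0 0 -3 0 0 0;0 0 -6 0 0 0;0 0 -9 0 0 0;0 0 -10 0 0 0;0 0 -11 0 0 0;0 0 -11 0 0 0")

```text
t: 10.28
tool_pos: [0.5457, -0.216, 0.1109]
tool_rot: [2.445, 1.97, -0.0]
contact_force: [-1.3, 0.1, -0.7]
opening: 0.024
```

Emit:
arm_command(rows="0 0 0 0 0 0;0 0 0 0 0 0;0 0 0 0 0 0;0 0 10 0 0 0;0 0 30 0 0 0;0 0 70 0 0 0;0 0 110 0 0 0;0 0 140 0 0 0", jaw=0.6)

```text
t: 11.28
tool_pos: [0.5464, -0.2163, 0.2552]
tool_rot: [2.441, 1.968, 0.002]
contact_force: [-0.6, 0.3, 0.2]
opening: 0.0512
```

```bash
python3 - <<'E'
from h import *
t=cam("top");s=cam("side"); o=t["o"]; print(o["tool_pos"],o["opening"])
np.save("pics/t4.npy",t,allow_pickle=True)
c=blob(s,(100,100,40),(125,255,255),(330,280,400,365)); print(c[0],c[2],"expect",proj(s,[.545,-.216,.07]))
c=blob(t,(104,150,40),(125,255,255),(400,165,470,220)); print(c[0],c[2],"expect",proj(t,[.545,-.216,.073]))
E
```

```text
[ 0.54635864 -0.21634541  0.25520178] 0.051247228461331146
[364.13978495 298.24731183] [360 293  10  11  93] expect [363.3286028  296.82642966]
[422.57142857 189.28571429] [421 188   5   3   7] expect [425.40081816 186.69518879]
```

Emit:
arm_command(rows="-4 45 5 0 0 0;-8 95 5 0 0 0;-12 150 5 0 0 0;-16 205 5 0 0 0;-20 260 5 0 0 0;-24 315 5 0 0 0;-29 370 5 0 0 0;-33 425 5 0 0 0;-38 475 5 0 0 0;-42 515 5 0 0 -0.8;-44 535 5 0 0 -0.8;-44 542 5 0 0 -0.8", jaw=0)

```text
t: 12.88
tool_pos: [0.5036, 0.3253, 0.2625]
tool_rot: [2.449, 1.948, 0.005]
contact_force: [0.5, 0.5, -0.2]
opening: 0.0001
```

Emit:
arm_command(rows="0 0 0 0 0 0;0 0 -20 0 0 0;0 0 -20 0 0 0")

```text
t: 13.25
tool_pos: [0.5026, 0.3237, 0.2392]
tool_rot: [2.451, 1.947, -0.004]
contact_force: [-0.5, -0.3, -0.4]
opening: 0.0001
```

```bash
python3 - <<'E'
from h import *
w=cam("wrist"); o=w["o"]; print(o["t"],o["tool_pos"],o["opening"],Ro.from_rotvec(o["tool_rot"]).as_matrix().round(4).tolist())
save(w,"w5.png"); print(proj(w,[.5383,.3209,.117]))
E
```

```text
13.25 [0.50255154 0.32372928 0.23919832] 6.0597322293605963e-05 [[0.2262, 0.9741, 0.0052], [0.974, -0.2261, -0.0103], [-0.0089, 0.0074, -0.9999]]
[371.45633275 211.34217317]
```

View pics/w5.png

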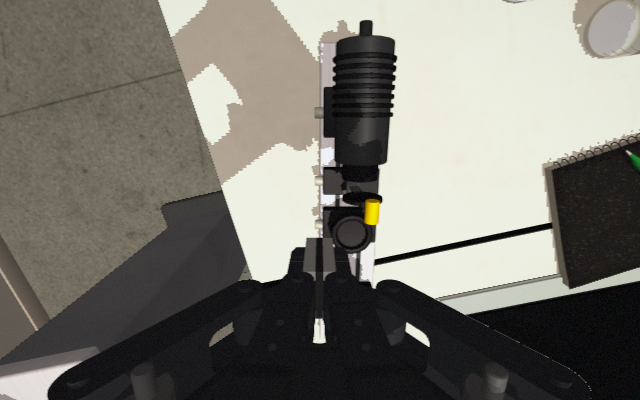

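Emit:
arm_command(rows="0 2 -20 0.6 0.3 0;0 2 -40 0.6 0.3 0;0 2 -55 0.6 0.3 0;0 2 -60 0.6 0.3 0;0 2 -60 0.6 0.3 0;0 2 -60 0.6 0.3 0")

```text
t: 14.05
tool_pos: [0.5034, 0.3264, 0.1813]
tool_rot: [2.459, 1.954, 0.005]
contact_force: [-0.1, 0.3, 0.5]
opening: 0.0002
```

Emit:
arm_command(rows="10 -3 -1 0 0 0;19 -5 -2 0 0 0;25 -7 -2 0 0 0;31 -8 -3 0 0 0;37 -10 -4 0 0 0;42 -11 -6 0 0 0;48 -12 -8 0 0 0;53 -13 -11 0 0 0;58 -15 -14 0 0 0;63 -16 -18 0 0 0;63 -16 -18 0 0 0")

```text
t: 15.42
tool_pos: [0.5666, 0.3101, 0.1627]
tool_rot: [2.46, 1.954, 0.004]
contact_force: [-0.3, -1.1, -0.6]
opening: 0.0001
```

```bash
cat >> h.py <<'E'
O=np.array([.5243,.2774]); YAW=np.radians(-13.2)
def W(x,y,z): return np.array([O[0]+np.cos(YAW)*x-np.sin(YAW)*y,O[1]+np.sin(YAW)*x+np.cos(YAW)*y,z])
def knob(c,lo=(20,110,80),hi=(35,255,255)):
    "theta from the knob's blob"
    ths=np.linspace(0,1.2,121); P=np.array([proj(c,W(.072*np.sin(a),.046,.045+.072*np.cos(a))) for a in ths])
    b=np.array([P[:,0].min()-20,P[:,1].min()-20,P[:,0].max()+20,P[:,1].max()+20]).astype(int).clip(0,640)
    k=blob(c,lo,hi,b); d=np.linalg.norm(P-k[0],axis=1); i=d.argmin(); return k[0].round(1),k[2][4],"theta",ths[i].round(2),"px miss",d[i].round(1)
E
python3 - <<'E'
from h import *
for n in("wrist","side","top"):
    c=cam(n)
    try: print(n,knob(c))
    except Exception as e: print(n,e)
    if n=="wrist": save(c,"w6.png")
o=c["o"]; print(o["t"],o["tool_pos"],o["contact_force"])
E
```

```text
wrist (array([355.2, 250. ]), np.int32(592), 'theta', np.float64(0.79), 'px miss', np.float64(0.6))
side (array([330.8, 149.2]), np.int32(13), 'theta', np.float64(0.84), 'px miss', np.float64(0.2))
top (array([200.7, 165.3]), np.int32(12), 'theta', np.float64(0.87), 'px miss', np.float64(1.3))
15.525 [0.56647955 0.31032975 0.16318887] [-0.09965939 -0.29415177 -0.27144369]
```

Emit:
arm_command(rows="4 -1 -4 0 0 0;7 -2 -9 0 0 0;10 -2 -13 0 0 0;12 -3 -16 0 0 0;13 -3 -18 0 0 0;14 -3 -20 0 0 0;14 -3 -20 0 0 0")

```text
t: 16.45
tool_pos: [0.5821, 0.308, 0.1465]
tool_rot: [2.458, 1.953, 0.012]
contact_force: [0.5, -1.5, 11.2]
opening: -0.0001
```

```bash
python3 - <<'E'
from h import *
for n in("wrist","side","top"):
    c=cam(n)
    try: print(n,knob(c))
    except Exception as e: print(n,e)
o=c["o"]; print(o["t"],o["tool_pos"],o["contact_force"])
E
```

```text
wrist (array([351.4, 247.5]), np.int32(474), 'theta', np.float64(1.16), 'px miss', np.float64(1.1))
side (array([335. , 155.3]), np.int32(13), 'theta', np.float64(1.19), 'px miss', np.float64(0.1))
top (array([204.9, 161.1]), np.int32(11), 'theta', np.float64(1.2), 'px miss', np.float64(1.2))
16.55 [0.58215476 0.30795011 0.14649284] [ 0.5240623  -0.99283552 10.44951962]
```

Emit:
arm_command(rows="-1 0 10 0 0 0;-2 0 40 0 0 0;-5 0 80 0 0 0;-10 -30 115 0 0 2;-20 -80 115 0 0 6;-30 -130 115 0 0 10;-42 -180 115 0 0 14;-54 -235 115 0 0 18;-65 -290 115 0 0 18;-76 -340 115 0 0 18;-87 -375 115 0 0 18;-87 -388 115 0 0 18")

```text
t: 18.1
tool_pos: [0.494, -0.0811, 0.2606]
tool_rot: [-2.125, -2.311, -0.012]
contact_force: [-0.5, 0.6, -0.1]
opening: 0.0004
```

Emit:
arm_command(rows="0 0 0 0 0 0;0 0 0 0 0 0;0 0 0 0 0 0;0 0 0 0 0 0", jaw=0.75)

```text
t: 18.6
tool_pos: [0.4942, -0.0804, 0.2606]
tool_rot: [-2.124, -2.313, -0.012]
contact_force: [-0.3, 0.5, -0.1]
opening: 0.0638
```

```bash
python3 - <<'E'
from h import *
for n in("side","top"):
    c=cam(n); print(n,knob(c))
w=cam("wrist"); np.save("pics/w7.npy",w,allow_pickle=True)
o=w["o"]; print(o["t"],o["tool_pos"],o["opening"],Ro.from_rotvec(o["tool_rot"]).as_matrix().round(4).tolist(),-w["R"].T@w["t"])
u,v=proj(w,[.4926,-.049,.064]); print(u,v)
u0,v0=int(u)-75,max(int(v)-60,0); print(u0,v0)
cv2.imwrite("pics/w7.png",cv2.resize(w["im"][v0:v0+145,u0:u0+190],None,fx=4,fy=4,interpolation=cv2.INTER_CUBIC)[:,:,::-1])
E
```

```text
Traceback (most recent call last):
  File "h.py", line 35, in knob
    k=blob(c,lo,hi,b); d=np.linalg.norm(P-k[0],axis=1); i=d.argmin(); return k[0].round(1),k[2][4],"theta",ths[i].round(2),"px miss",d[i].round(1)
  File "h.py", line 26, in blob
    n,l,s,ce=cv2.connectedComponentsWithStats(m); i=1+np.argmax(s[1:,4])
                                                      ~~~~~~~~~^^^^^^^^^
ValueError: attempt to get argmax of an empty sequence
```

Side view is occluded by the arm; repeat with the top and wrist only.

```bash
python3 - <<'E'
from h import *
try: print("top",knob(cam("top")))
except Exception as e: print("top none")
w=cam("wrist"); np.save("pics/w7.npy",w,allow_pickle=True)
o=w["o"]; print(o["t"],o["tool_pos"],o["opening"],Ro.from_rotvec(o["tool_rot"]).as_matrix().round(4).tolist(),-w["R"].T@w["t"])
u,v=proj(w,[.4926,-.049,.064]); print(u,v)
u0,v0=int(u)-90,max(int(v)-60,0); print(u0,v0)
cv2.imwrite("pics/w7.png",cv2.resize(w["im"][v0:v0+145,u0:u0+190],None,fx=4,fy=4,interpolation=cv2.INTER_CUBIC)[:,:,::-1])
E
```

```text
top (array([203.2, 161.2]), np.int32(24), 'theta', np.float64(1.16), 'px miss', np.float64(0.1))
18.7 [ 0.49412832 -0.08062868  0.2605761 ] 0.06391171793845801 [[-0.0846, 0.9964, 0.004], [0.9964, 0.0846, 0.0071], [0.0067, 0.0046, -1.0]] [ 0.48636273 -0.0097131   0.33117989]
320.7370340878995 160.29078708012102
230 100
```

View pics/w7.png

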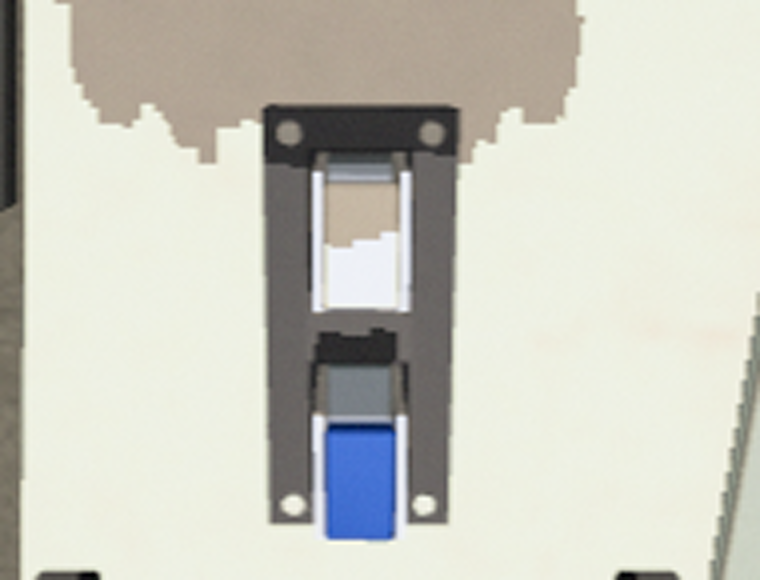

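```bash
python3 - <<'E'
from h import *
w=np.load("pics/w7.npy",allow_pickle=True).item()
f=lambda u,v:(230+u/4,100+v/4)
def q(n,pts,z):
    C=np.array([onz(w,*f(u,v),z) for u,v in pts]); print(n,C.mean(0).round(4))
    for i in range(4): d=C[(i+1)%4]-C[i]; print("  ",np.linalg.norm(d).round(4),np.degrees(np.arctan2(d[1],d[0])).round(1))
q("rack",((264,105),(458,105),(447,523),(270,523)),.024)
q("dots",((288,133),(432,133),(424,505),(293,504)),.024)
q("glass top",((313,170),(411,170),(409,311),(313,311)),.064)
q("stopper",((325,181),(398,181),(397,308),(326,308)),.070)
E
```

```text
rack [ 0.4946 -0.0769  0.024 ]
   0.0488 4.9
   0.1127 -85.3
   0.0491 -175.2
   0.1127 94.5
dots [ 0.4945 -0.0776  0.024 ]
   0.0364 4.9
   0.1005 -85.4
   0.0362 -175.7
   0.1002 94.8
glass top [ 0.4923 -0.0491  0.064 ]
   0.0217 4.9
   0.0319 -85.2
   0.022 -175.2
   0.0319 94.3
stopper [ 0.4922 -0.0491  0.07  ]
   0.0159 4.9
   0.0281 -85.0
   0.0159 -175.2
   0.0281 94.9
```

Emit:
arm_command(rows="-1 16 -10 -0.4 0.2 0;-1 31 -30 -0.4 0.2 0;-1 31 -60 -0.4 0.2 0;-1 31 -85 -0.4 0.2 0;-1 31 -100 -0.4 0.2 0;-1 31 -100 -0.4 0.2 0;-1 31 -100 -0.4 0.2 0")

```text
t: 19.62
tool_pos: [0.4936, -0.0497, 0.1614]
tool_rot: [2.124, 2.312, 0.002]
contact_force: [0.5, 0.5, -0.6]
opening: 0.0641
```

```bash
python3 - <<'E'
from h import *
w=cam("wrist"); np.save("pics/w8.npy",w,allow_pickle=True)
o=w["o"]; print(o["t"],o["tool_pos"],o["opening"],Ro.from_rotvec(o["tool_rot"]).as_matrix().round(4).tolist())
print(proj(w,[.4922,-.0491,.07]))
cv2.imwrite("pics/w8.png",cv2.resize(w["im"][110:340,200:440],None,fx=2.5,fy=2.5,interpolation=cv2.INTER_CUBIC)[:,:,::-1])
E
```

```text
19.625 [ 0.49363558 -0.04969439  0.16138298] 0.0641477436398029 [[-0.0845, 0.9964, 0.0019], [0.9964, 0.0845, -0.0002], [-0.0004, 0.0019, -1.0]]
[318.63025344 237.97643394]
```

View pics/w8.png

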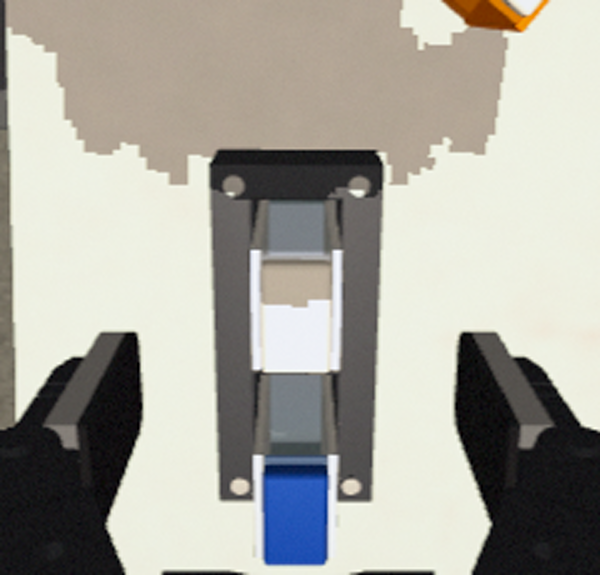

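Emit:
arm_command(rows="0 1 -15 0 0 0;0 1 -30 0 0 0;0 1 -42 0 0 0;0 1 -52 0 0 0;0 1 -58 0 0 0;0 1 -59 0 0 0;0 1 -59 0 0 0")

```text
t: 20.55
tool_pos: [0.4941, -0.0489, 0.1031]
tool_rot: [2.124, 2.311, 0.003]
contact_force: [0.6, -0.7, 0.5]
opening: 0.0642
```

Emit:
arm_command(rows="0 0 0 0 0 0;0 0 0 0 0 0;0 0 0 0 0 0;0 0 0 0 0 0;0 0 0 0 0 0;0 0 0 0 0 0;0 0 0 0 0 0", jaw=0, squeeze=30)

```text
t: 21.42
tool_pos: [0.4944, -0.049, 0.1035]
tool_rot: [2.123, 2.311, 0.003]
contact_force: [-0.2, -0.0, 4.5]
opening: 0.0218
```

```bash
python3 - <<'E'
from h import *
o=monitor.get_obs(); print(o["t"],o["tool_pos"],o["opening"],o["contact_force"],Ro.from_rotvec(o["tool_rot"]).as_matrix().round(4).tolist())
E
```

```text
21.425 [ 0.49439119 -0.04897658  0.10347527] 0.021806660427494462 [-0.21135738 -0.01048006  4.48761374] [[-0.0844, 0.9964, 0.0038], [0.9964, 0.0844, -0.0007], [-0.0011, 0.0037, -1.0]]
```

Emit:
arm_command(rows="0 0 4 0 0 0;0 0 10 0 0 0;0 0 20 0 0 0;0 0 40 0 0 0;0 0 70 0 0 0;0 0 105 0 0 0;0 0 140 0 0 0;0 0 140 0 0 0")

```text
t: 22.42
tool_pos: [0.4961, -0.0494, 0.2477]
tool_rot: [2.119, 2.306, 0.009]
contact_force: [-0.8, -0.1, -0.9]
opening: 0.0217
```

Emit:
arm_command(rows="2 20 0 0 0 0;4 50 0 0 0 -2;7 90 0 0 0 -5;10 130 0 0 0 -8;14 170 0 0 0 -11;18 210 0 0 0 -14;22 250 0 0 0 -16;26 285 0 0 0 -18;29 310 0 0 0 -18;30 322 0 0 0 -18;30 326 0 0 0 -18;30 326 0 0 0 -18")

```text
t: 23.92
tool_pos: [0.526, 0.2761, 0.2473]
tool_rot: [2.453, 1.945, 0.005]
contact_force: [-0.8, -0.1, -0.5]
opening: 0.022
```

```bash
python3 - <<'E'
from h import *
w=cam("wrist"); np.save("pics/w9.npy",w,allow_pickle=True); np.save("pics/t9.npy",cam("top"),allow_pickle=True); np.save("pics/s9.npy",cam("side"),allow_pickle=True)
o=w["o"]; print(o["t"],o["tool_pos"],o["opening"],o["contact_force"],Ro.from_rotvec(o["tool_rot"]).as_matrix().round(4).tolist())
save(w,"w9.png")
E
```

```text
23.925 [0.52596312 0.27608546 0.24729584] 0.022011035973011336 [-0.76096166 -0.1196368  -0.52211524] [[0.228, 0.9736, 0.0094], [0.9737, -0.2279, -0.0066], [-0.0043, 0.0106, -0.9999]]
```

View pics/w9.png

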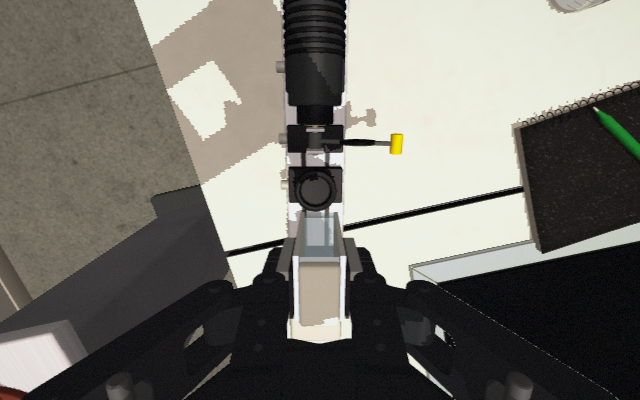

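```bash
python3 - <<'E'
from h import *
w=np.load("pics/w9.npy",allow_pickle=True).item(); g=cv2.cvtColor(w["im"],cv2.COLOR_RGB2GRAY).astype(int)
for v in (170,173,203,115): print("row",v,list(enumerate(g[v,280:352].tolist(),280))[::1] and " ".join(map(str,g[v,280:352])))
for u in (292,338): print("col",u,"160..215"," ".join(map(str,g[160:216,u])))
for v in (264,280,300,315): print("cell row",v,"284..356"," ".join(map(str,g[v,284:357])))
print("cell col 318, 250..340"," ".join(map(str,g[250:340,318])))
R=Ro.from_rotvec(w["o"]["tool_rot"]).as_matrix(); p=w["o"]["tool_pos"]
T=lambda x,y,h: proj(w,p+R@[x,y,.1035-h]).round(1)   # h = height above bench when in rack
for n,h,a,b in(("stopper top",.070,.014,.0085),("glass top",.064,.016,.011),("glass bottom",.008,.016,.011)):
    print(n,[T(sx*a,sy*b,h).tolist() for sx in(1,-1) for sy in(-1,1)])
E
```

```text
row 170 211 170 166 165 164 148 181 167 90 53 58 41 46 37 16 14 16 16 23 18 20 13 16 17 20 20 15 11 7 6 10 14 8 16 8 9 6 3 8 9 12 8 6 4 13 16 19 19 17 21 51 68 67 68 67 69 70 66 67 67 68 55 105 195 216 227 240 238 238 239 239 239
row 173 168 165 165 165 164 165 185 162 86 47 55 57 57 57 41 13 23 19 20 18 20 18 17 3 8 14 18 25 26 28 28 30 29 23 19 17 22 41 51 55 50 48 45 42 28 19 10 11 15 19 18 50 66 67 67 67 72 68 69 69 69 59 154 212 214 228 239 239 238 238 239 238
row 203 239 239 238 239 239 238 212 188 224 239 241 240 240 239 240 240 239 240 202 104 27 40 57 53 35 24 12 4 7 34 42 49 51 56 63 64 61 56 49 45 43 29 6 12 15 18 27 41 43 40 38 83 209 239 239 239 240 239 241 240 239 240 232 195 220 239 239 238 238 239 239 239
row 115 161 161 160 161 147 151 171 178 176 174 175 175 173 172 173 173 125 33 9 16 9 17 5 12 14 7 21 14 15 19 17 21 22 20 25 23 23 22 19 13 12 13 15 12 8 8 16 13 12 9 7 15 2 103 157 171 173 174 174 174 171 168 167 172 161 139 149 164 163 160 161 217
col 292 160..215 172 175 172 174 174 170 88 7 13 23 46 58 58 57 54 56 52 54 57 56 51 39 39 54 56 54 54 56 54 50 56 55 
[... 1374 characters left out ...]
75 174 176 174 172 166 160 166 222 239 238 238 177 58 36 31 50 101 83 20 20 19 17 21 23
cell col 318, 250..340 114 114 113 115 115 114 119 167 171 169 168 149 107 112 116 120 137 156 165 170 174 176 175 176 175 177 175 176 177 176 176 176 175 178 176 175 176 177 176 176 175 174 176 175 174 177 174 177 175 175 174 176 177 175 174 174 176 175 177 175 175 174 174 174 173 174 174 175 174 174 175 174 174 173 181 235 226 233 231 231 231 231 231 231 230 230 230 230 230 230
stopper top [[300.6, 265.8], [344.3, 265.9], [301.8, 326.2], [342.6, 326.2]]
glass top [[295.3, 254.1], [349.3, 254.1], [296.9, 320.5], [347.2, 320.6]]
glass bottom [[302.6, 210.5], [340.0, 210.5], [303.3, 259.6], [338.9, 259.6]]
```

```bash
python3 - <<'E'
from h import *
w=np.load("pics/w9.npy",allow_pickle=True).item(); p=w["o"]["tool_pos"];R=Ro.from_rotvec(w["o"]["tool_rot"]).as_matrix()
s=onz(w,315.2,184.4,.047); L=onz(w,314.7,115,.085)
print("seat block",s,"lamp snout",L)
ex=np.array([np.cos(YAW),np.sin(YAW)]); ey=np.array([-np.sin(YAW),np.cos(YAW)])
print("lamp x rel seat",(L-s)[:2]@ex,(L-s)[:2]@ey,"lamp/seat rel O",(L[:2]-O)@ex,(s[:2]-O)@ex,(s[:2]-O)@ey)
for n,u,v,h in(("stopper",319,295.5,.070),("glass top",319,None,.064)):
    z=p[2]-(.1035-h)
    if v is None: v=287
    q=onz(w,u,v,z); a=p+R[:,2]*(.1035-h); print(n,q,"rel tool axis",(q-a)[:2]@R[:2,0],(q-a)[:2]@R[:2,1], "to seat x,y:",(s-q)[:2]@ex,(s-q)[:2]@ey)
E
```

```text
seat block [0.52462713 0.28240291 0.047     ] lamp snout [0.53884718 0.34368948 0.085     ]
lamp x rel seat -0.00015050398734435012 0.06291447581781656 lamp/seat rel O -0.0009744359577592634 -0.0008239319704149133 0.0049454275500656
stopper [0.52513408 0.27686352 0.21379584] rel tool axis 0.0007131953262366 -0.0013405782079351691 to seat x,y: -0.001758476432105094 0.005277269474476222
glass top [0.52519897 0.27685647 0.20779584] rel tool axis 0.000747028944665629 -0.0013395664015588451 to seat x,y: -0.001823262131894131 0.005269313051969607
```

```bash
python3 - <<'E'
from h import *
ex=np.array([np.cos(YAW),np.sin(YAW)]); ey=np.array([-np.sin(YAW),np.cos(YAW)])
w=np.load("pics/w9.npy",allow_pickle=True).item(); g=cv2.cvtColor(w["im"],cv2.COLOR_RGB2GRAY).astype(int)
print(knob(w)); b=blob(w,(20,110,80),(35,255,255),(370,110,430,180)); q=onz(w,*b[0],.0744)[:2]-O; print("knob rel O",q@ex,q@ey)
print("col 301 & 330, 95..170"," ".join(map(str,g[95:170,305])),"|"," ".join(map(str,g[95:170,328])))
w1=np.load("pics/w1.npy",allow_pickle=True).item(); g1=cv2.cvtColor(w1["im"],cv2.COLOR_RGB2GRAY).astype(int)
for u in (289,325): print("w1 col",u,"100..150"," ".join(map(str,g1[100:150,u])))
for n,c in(("w1",w1),("w9",w)):
    print(n,"pred seat px",proj(c,W(0,0,.052)),"lampface top",proj(c,W(0,.062,.099)),"bottom of face",proj(c,W(0,.062,.085)),"barrel start top",proj(c,W(0,.075,.107)))
t=np.load("pics/t9.npy",allow_pickle=True).item(); print("top knob",knob(t))
b=blob(t,(20,110,80),(35,255,255),(180,145,225,180)); q=onz(t,*b[0],.0744)[:2]-O; print("knob rel O, top",q@ex,q@ey)
E
```

```text
(array([396. , 143.7]), np.int32(241), 'theta', np.float64(1.08), 'px miss', np.float64(0.2))
knob rel O 0.06482469888346912 0.045404505159123136
col 301 & 330, 95..170 33 32 35 36 32 36 33 32 33 29 17 7 9 12 16 13 17 6 20 14 7 15 8 14 4 6 15 16 17 44 42 19 23 27 29 40 27 24 23 21 22 26 24 23 18 17 24 22 23 20 21 15 23 16 22 20 18 29 85 84 84 85 84 85 84 81 59 61 59 58 57 19 5 6 19 | 30 29 29 28 24 30 31 28 29 30 17 11 14 12 16 5 15 7 14 15 12 9 7 11 11 9 3 5 11 8 9 25 26 21 24 19 17 30 29 24 26 18 21 22 40 65 61 61 39 21 21 21 17 24 66 66 59 41 94 96 95 94 95 96 93 94 96 95 77 75 38 25 7 15 42
w1 col 289 100..150 167 169 167 169 168 168 171 168 171 173 169 171 164 14 28 24 25 22 21 26 21 22 23 23 20 20 17 33 32 35 42 44 47 50 48 50 50 51 52 51 54 52 79 241 239 240 241 241 240 241
w1 col 325 100..150 174 172 173 172 171 172 172 175 222 221 170 168 127 18 23 28 25 26 25 23 29 30 60 58 58 62 62 60 61 62 62 63 62 63 63 61 63 64 63 63 63 68 76 240 241 240 239 240 240 240
w1 pred seat px [307.13834333 128.15783105] lampface top [304.12280408  62.94726253] bottom of face [304.82788173  65.21187651] barrel start top [303.41786914  45.82381941]
w9 pred seat px [316.09822713 190.88761351] lampface top [316.03304339 123.80346362] bottom of face [316.01052641 123.03973403] barrel start top [316.01096103 104.41417024]Traceback (most recent call last):
  File "<stdin>", line 10, in <module>
  File "h.py", line 35, in knob
    k=blob(c,lo,hi,b); d=np.linalg.norm(P-k[0],axis=1); i=d.argmin(); return k[0].round(1),k[2][4],"theta",ths[i].round(2),"px miss",d[i].round(1)
  File "h.py", line 26, in blob
    n,l,s,ce=cv2.connectedComponentsWithStats(m); i=1+np.argmax(s[1:,4])
                                                      ~~~~~~~~~^^^^^^^^^
    return _wrapfunc(a, 'argmax', axis=axis, out=out, **kwds)
    return bound(*args, **kwds)
ValueError: attempt to get argmax of an empty sequence
```

Emit:
arm_command(rows="-1 0 -10 0.4 0.5 0;-1 0 -30 0.4 0.5 0;-1 0 -50 0.4 0.5 0;-1 0 -65 0.4 0.5 0;-1 0 -75 0.4 0.5 0;-1 0 -80 0.4 0.5 0;-1 0 -80 0.4 0.5 0;-1 0 -80 0.4 0.5 0")

```text
t: 25.08
tool_pos: [0.5256, 0.2761, 0.1686]
tool_rot: [2.462, 1.951, 0.004]
contact_force: [-0.2, 0.1, -0.7]
opening: 0.0215
```

```bash
python3 - <<'E'
from h import *
o=monitor.get_obs(); print(o["t"],o["tool_pos"],o["opening"],o["contact_force"],Ro.from_rotvec(o["tool_rot"]).as_matrix().round(4).tolist())
E
```

```text
25.075 [0.52558771 0.27608279 0.16856017] 0.02146912486292734 [-0.22770921  0.13438538 -0.73889826] [[0.2284, 0.9736, 0.0026], [0.9736, -0.2284, 0.0012], [0.0018, 0.0023, -1.0]]
```

Emit:
arm_command(rows="-0.5 0.4 -4 -0.1 0.2 0;-1 0.4 -8 -0.1 0.2 0;-1 0.4 -10 -0.1 0.2 0;-1 0.4 -10 -0.1 0.2 0;-1 0.4 -10 -0.1 0.2 0;-1 0.4 -10 -0.1 0.2 0")

```text
t: 25.82
tool_pos: [0.5247, 0.2765, 0.1587]
tool_rot: [-2.462, -1.951, 0.001]
contact_force: [0.1, 0.3, -0.3]
opening: 0.0215
```

```bash
python3 - <<'E'
from h import *
w=cam("wrist");s=cam("side");t=cam("top");o=w["o"]
print(o["t"],o["tool_pos"],o["opening"],o["contact_force"],np.abs(o["dq"]).max(),Ro.from_rotvec(o["tool_rot"]).as_matrix().round(4).tolist())
g=cv2.cvtColor(w["im"],cv2.COLOR_RGB2GRAY).astype(int)
print("row 295: 284..356"," ".join(map(str,g[295,284:357])))
print("col 318: 245..335"," ".join(map(str,g[245:335,318])))
for n,c in(("wrist",w),("side",s),("top",t)):
    try: print(n,knob(c))
    except Exception: print(n,"knob hidden")
v=blob(s,(100,100,40),(125,255,255),(330,280,400,365)); print("vial cap side",v[0],proj(s,[.545,-.216,.07]))
v=blob(t,(104,130,40),(125,255,255),(400,165,470,220)); print("vial cap top",v[0],v[2],proj(t,[.545,-.216,.073]))
v=blob(t,(105,130,60),(125,255,255),(360,190,395,220)); print("blue stopper top",v[0],"was 377.9 205.9")
v=blob(t,(3,130,60),(20,255,255),(300,175,335,205)); print("orange",v[0]); t0=np.load("pics/top0.npy",allow_pickle=True).item(); print(blob(t0,(3,130,60),(20,255,255),(300,175,335,205))[0])
d=np.abs(t["im"].astype(int)-t0["im"]).max(2)[165:225,400:470]; ys,xs=np.where(d>60); print("changed px in vial rack area",len(xs),(xs.min()+400,xs.max()+400,ys.min()+165,ys.max()+165) if len(xs) else "")
E
```

```text
25.825 [0.52468043 0.2765022  0.15872534] 0.021486287108055523 [ 0.1488133   0.29551617 -0.30999695] 0.0021193452080881664 [[0.2285, 0.9736, -0.0006], [0.9736, -0.2285, -0.0004], [-0.0005, -0.0005, -1.0]]
row 295: 284..356 19 17 20 19 19 29 29 31 25 88 210 239 238 239 204 154 158 169 176 174 175 175 175 173 176 176 176 174 175 176 174 175 176 175 176 175 175 176 177 176 176 174 175 173 175 175 175 176 176 177 174 175 177 172 162 144 216 238 238 239 193 80 30 29 32 27 17 21 21 19 17 22 24
col 318: 245..335 124 116 113 115 118 129 134 129 124 119 126 161 175 168 171 169 146 107 112 115 119 137 158 167 173 173 176 177 174 177 175 176 175 179 175 177 177 177 174 178 176 175 174 177 175 176 175 177 178 175 176 176 178 176 174 175 174 176 175 174 175 178 175 173 174 173 173 174 175 175 175 176 174 175 174 176 175 174 173 174 156 112 12 9 14 10 3 14 14 13
wrist (array([444.8, 162.3]), np.int32(613), 'theta', np.float64(1.07), 'px miss', np.float64(1.0))
side (array([335., 155.]), np.int32(13), 'theta', np.float64(1.17), 'px miss', np.float64(0.2))
top knob hidden
vial cap side [364.11494253 298.47126437] [363.3286028  296.82642966]
vial cap top [422.58333333 188.5       ] [420 186   6   5  12] [425.40081816 186.69518879]
blue stopper top [377.87692308 205.92307692] was 377.9 205.9
orange [316.12121212 192.90909091]
[316.02941176 192.91176471]
changed px in vial rack area 108 (np.int64(413), np.int64(428), np.int64(183), np.int64(193))
```

```bash
python3 - <<'E'
from h import *
t=cam("top"); t0=np.load("pics/top0.npy",allow_pickle=True).item()
h=cv2.cvtColor(t["im"],cv2.COLOR_RGB2HSV)[180:196,408:434]
for r in range(16): print(180+r," ".join(f"{h[r,c,0]:3d}/{h[r,c,1]:3d}/{h[r,c,2]:3d}" for c in range(4,26,2)))
for z in (.073,.03): print(z,proj(t,[.545,-.216,z]))
d=np.abs(t["im"].astype(int)-t0["im"]).max(2)
for n,b in(("black/white vials",(432,178,465,210)),("blue cell",(366,195,392,222))): print(n,(d[b[1]:b[3],b[0]:b[2]]>50).sum())
E
```

```text
180 106/255/ 21  99/ 52/173  98/ 45/186  99/ 48/185 101/ 55/184  98/ 47/186  90/ 21/192  77/  9/204  67/ 11/210  53/ 11/218  42/ 12/221
181 103/157/ 39  99/ 50/182  98/ 45/189 101/ 45/191  99/ 49/192 100/ 47/184 100/ 48/182  98/ 48/182  98/ 41/187  90/ 14/198  68/ 10/210
182 108/128/ 40  97/ 47/185  99/ 47/191  98/ 56/181  98/ 44/164 101/ 54/162 103/ 80/179 103/ 83/179  98/ 43/183  99/ 55/182  97/ 45/186
183 100/131/ 41  98/ 47/189 101/ 51/186  96/ 62/128  16/ 65/ 98 104/152/146 103/160/180 103/168/179 100/ 53/172  99/ 48/186  99/ 48/185
184 104/ 91/ 59  97/ 44/203  99/ 52/146  22/ 50/ 92  12/ 92/ 94 103/161/177 103/152/179 103/152/179 104/120/177  98/ 44/186  99/ 45/187
185  99/ 77/ 76  99/ 49/183  21/ 23/ 76  21/ 42/115 107/115/ 89 103/158/182 103/151/181 103/151/181 103/170/184 100/ 41/186 101/ 45/191
186 100/ 85/ 78 101/ 85/102  18/ 15/ 83  17/ 67/115 104/162/123 103/156/180 103/148/181 103/145/183 103/161/179  96/ 45/185 100/ 53/177
187 101/ 79/ 90  98/ 62/ 99  21/ 21/ 87  22/ 60/111 105/160/105 103/150/182 103/144/179 103/156/180 103/164/183  97/ 48/176 101/ 72/120
188 100/ 86/
[... 474 characters left out ...]
2/ 41/ 81  95/ 36/120 100/ 81/107  53/ 12/ 86  35/ 33/ 85
192 101/ 48/169 103/ 86/104  92/ 41/ 88  27/ 36/ 77  19/ 42/ 85  19/ 78/111  21/ 31/116 100/ 50/143 100/ 87/108  60/ 15/ 86  33/ 30/ 85
193  99/ 45/197  99/ 58/154  99/ 58/157 100/ 40/ 96  75/ 17/ 92 100/ 65/ 90 101/ 61/166 101/ 58/155  98/ 83/110 105/  6/ 89  34/ 23/ 87
194 100/ 42/199  98/ 42/194 100/ 44/199  97/ 56/163  97/ 48/159  99/ 61/162 100/ 46/189  98/ 50/172 100/ 81/104  95/ 45/ 97  33/ 34/ 83
195  98/ 44/191  99/ 43/197  99/ 45/194  99/ 45/194  98/ 44/197 100/ 44/192 100/ 45/191 100/ 41/194 100/ 70/124  99/ 80/ 96  24/ 32/ 80
0.073 [425.40081816 186.69518879]
0.03 [420.47357206 188.81698592]
black/white vials 0
blue cell 0
```

```bash
python3 -c "
from h import *
print(workorder.finish_job())"
```

```text
the job is handed in; nothing more can be done
None
```

I did all three steps in the order asked and handed the job in at about 26 s. The arm is still holding the white-stoppered cell in the light path.

- **Vial:** The blue-capped vial stands in the rack's empty place. Its cap is within about 1 px of the expected spot in the top view and about 2 px in the side view.
- **Shutter:** I pushed it open until it pressed against its stop with about 11 N. Two cameras then put it at 1.16–1.17 rad, against the stop at 1.15. The wrist camera read 1.07; I put that down mostly to a 1 mm sideways offset I had noticed in its pictures, but that offset explains only part of the gap.
- **Cell:** I gripped it by the frosted faces at 30 N, with the opening reading 21.5 mm. By calculation its underside is about 63 mm above the bench, so the cell's window point sits at beam height. It is centred to about 1 mm across the beam and 1–2 mm along it. The tool is upright to better than 0.1°, and its yaw matches the beam axis to about 0.3°. External force was about 0.4 N, so it is touching nothing.
- **Other objects:** The black and white vials, the blue cell and the orange look-alike had not moved in the top view.

One check disagreed. My along-beam position from the vial seat's edges was 5 mm off the others. The lamp face, barrel and knob agreed with my value to within 1 mm, and the first top view to about 2 mm. I kept my value, because the visible side of the seat block probably shifted that reading.

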